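# Tuck the cover under the lip of a sloping control box and level it home

### The arm

A 6-joint arm with a two-finger parallel gripper is mounted at the origin on a cart in front of the work surface, level with it; the furniture and walls round the work are solid. World frame = base frame: x ahead of the robot, y to its left, z up, the work surface at z = 0. Lengths are in m, angles in degrees, forces in N, time in s.
With the tool pointing down it reaches from about 0.35 to 0.875 m from the base axis. Payload 4.2 kg.
Tool frame: the origin (TCP) lies between the finger pads; the fingertips stand 17 mm ahead of it and the grasp point (between the pads) lies 2 mm behind it; z points along the fingers, y is the line along which they close (so a half turn about z gives the same grasp; the last joint's range is limited). The gripper opens to 87 mm and grips with 3 to 60 N. Pads are 19 mm wide; open, the fingers measure 117 mm over their backs; the gripper's body (75 mm by 190 mm) begins 51 mm behind the grasp point.
Start: joints at [-62.074, 22.042, 0.453, 0, -68.411, -14.817], TCP at [0.142, -0.609, 0.24] pointing down, gripper open.
Joint ranges: [-179.83, 179.83], [-69.29, 118.12], [-61.27, 80.66], [-181.25, 117.63], [-171.15, -9.14], [-177.46, 177.46]. Speed limits (degrees/s): [159.86, 159.86, 180, 180, 180, 180].

### API

Orientations are given as a 3x3 rotation matrix whose columns are the frame's x, y, z axes.
In Python, from station import r gives the robot as it stands.
- The arm moves only by the tool servo_tool, never from a script. Its argument "targets" is a list of rows, each a list of 5 numbers: the shift along the world's x, y, z in units of 30 mm (1.0 is 30 mm), then the turn about the world's z in rad, then the finger opening in mm, from 0 to 87. In form: [[x, y, z, turn, gripper], ...]. A call has exactly 5 rows; each row is the pose to reach, as a shift and turn from the pose commanded when the call began; what a row does not reach only later rows make up. A row lasts 1/12 s, in which the tool goes at most 41.7 mm and 7.16 degrees, less where a joint would pass 70% of its speed; a pose out of reach is approached as far as the arm can. A call with a gripper value outside its range is refused whole. The fingers move at their own pace and stop on an object; the grip force is fixed at half the most. Time passes only in rows, so rows that repeat a pose let the fingers close, or fill a call up. It gives the time, the measured TCP pose, the force, the opening and the grip force at its end, in the units of the state.
- r.sense(): the state, without advancing time (a new reading comes with each control period).
- r.capture(name): name is "scene" or "side" or "wrist"; returns a dict with "pixels" (420x560x3 uint8, red, green, blue), "fx", "fy", "cx", "cy" (pixels), "dist_coeffs" ([k1, k2, p1, p2, k3] as OpenCV has them; the pictures are not rectified), "world_from_camera" (4x4, takes a point from camera to world coordinates). Camera axes: x right, y down, z forward; pixel columns grow to the right and rows downward; lengths in m; the calibration is good to about 2 mm. A picture is of the moment at which its call begins. There is no depth.
- r.finish_job(): hands the job in; it is judged then, once.
The state is a dict: "time_s": time; "joints": joint angles; "joint_velocities": joint speeds; "effort": joint torques, N m; "tcp_pos": TCP position; "ee_rot": TCP orientation; "wrist_force": force on the tool from outside, world axes, zero at the start; "moment": the same for the moment, N m; "gripper_width": opening from 0.0 (shut) to 1.0 (fully open); "gripper_force": force on a finger pad.
Only numpy, scipy, OpenCV 4.12 (cv2) and the standard library are available. Lean on these libraries where they do the work, as an engineer would, in place of code of your own. Each camera call takes 0.05 s, during which the arm holds its last target. There are 200 camera calls.

### The job

Close the sloping control box with the small cover, the one that has a tongue along one edge: hold it tilted, tuck the tongue under the overhanging lip at the low end of the recess, then level the cover down until it lies fully home in the recess, flush all round, and let go. Leave the larger cover and the other things on the board where they are.

Things in the scene. Friction and masses are not known exactly. Their poses are not given: they have to be found in the camera images.
- board: Fixed plywood board, 470 mm deep (x) x 460 mm wide (y), 18 mm thick, laid over the trolley's wire basket; everything stands on it. Origin at the centre of its top face, 138 mm above z = 0.
- console: Grey control box fixed to the board, about 120 mm deep, 98 mm wide, 40 mm high in front, 68 mm at the back. Its face slopes 15 deg and carries a recessed frame with a lip at the low end. Origin on the board, right below the origin of the face; x to its high back, y left, z up. A cable gland sticks out 22 mm at +y.
- console_face: The face. Origin 42 mm above the board; z its normal, leaning 15 deg from vertical to the low front; x up the slope. The frame on it is clamped up to 10 mm up or down the slope from its middle place, how far is not given (see or feel it); it holds 100 N. Frame in the middle: recess x -41.5 to 41.5, y -37.5 to 37.5, floor z = 0, rim z = 12.5 mm; the frame's outside is 109 x 98 mm.
- cover: Small loose cover, plain aluminium, 0.15 to 0.3 kg: plate 69 x 70 x 12 mm (x -29 to 40, y -35 to 35) with a tongue on one edge, 80 mm long in all. Origin in the underside, midway along the 80 mm; x away from the tongue, z up. Starts flat on the board, rib up. Home: its axes agree with the face's, underside on the floor of the recess, free play 3 mm in x, 5 mm in y.
- tongue_edge (a point): Middle of the tongue's end, on the cover's underside (cover x = -40 mm, z = 0). The tongue is 5 mm thick, 50 mm wide and sticks out 11 mm from the plate, level with its underside.
- upper_edge (a point): Middle of the cover's other end, on its underside (cover x = +40 mm, z = 0).
- large_cover: The larger cover, loose: plain aluminium plate 96 x 88 x 12 mm without a tongue, with the same rib across its middle and four dark screw heads. It does not fit; leave it. Origin at the centre of its underside. The two covers may lie either way round on the robot's left and right.
- bush: Grey flanged bush, 20 mm across, 30 mm high, standing between the covers; to be left alone. Origin at the centre of its underside.
- brush: Flat brush with a wooden handle, 199 mm long, lying at the left side; to be left alone. Origin at the centre of its underside.
- oilstone: Two-layer oilstone 42 x 125 x 22 mm lying at the right side; to be left alone. Origin at the centre of its underside.
- rib_top (a point): Middle of the top of the small cover's grip rib (cover x = 4, y = 0, z = 36 mm). The rib stands upright on the plate and runs along cover y: 12 mm thick in x, 50 mm long, from z = 12 to 36 mm.
- lip_middle (a point): Where the middle of the lip's free edge is, on its underside, if the frame is in its middle place (face x -32.5, z 8.5 mm). The lip, 4 mm thick, overhangs the floor for 9 mm over the whole width; the 8.5 mm high space below it ends at a wall. The floor is solid to 37.5 mm from that wall, then a well with a ledge 9.5 mm wide at the upper end, 10.5 at the sides.

How it is judged (in metres and radians):
On the way:
1. the tongue is brought down on the low end of the recess floor, towards the lip, while the cover is still tilted (x of tongue_edge in the frame of console_face between -0.054 and -0.022 m and z of tongue_edge in the frame of console_face between -0.004 and 0.006 m and z of upper_edge in the frame of console_face above 0.008 m), for 0.1 s.
At the end, for the whole second after the job is handed in: The small cover lies at rest in the recess with its tongue under the lip: both ends of its underside within 2.5 mm of the recess floor, level with the face within 3 degrees, square to the recess within 6 degrees, in the middle across within 4 mm (x of tongue_edge in the frame of console_face between -0.0535 and -0.0265 m and z of each of tongue_edge, upper_edge in the frame of console_face below 0.0025 m and y of cover in the frame of console_face between -0.004 and 0.004 m and angle between the z axis of cover and the z axis of console_face, either way round below 0.05 rad and angle between the x axis of cover and the x axis of console_face, either way round below 0.1 rad and linear speed of cover below 0.01 m/s); the robot touches nothing.
It fails at once if the larger cover was moved more than 25 mm (distance of large_cover from where it was at the start of the episode above 0.025 m).
It fails at once if the bush, the brush or the oilstone was moved more than 25 mm (distance of any of bush, brush, oilstone from where it was at the start of the episode above 0.025 m).
It also fails if it takes over 45 s, if anything falls off the work surface, if the arm or the gripper's body presses on something with over 40 N, if the wrist force passes 120 N, or if a joint passes its speed limit or range.

## Working session

There is one attempt and no reset: what is moved stays moved. The work goes in short steps, Python scripts to look and compute and a tool call to move; the robot and the scene stay as the last step left them, time stands still between calls to the robot, and variables do not carry over. Pictures are saved under pics/ and viewed, at most 10 in all, crops included, and the job is handed in when it is done.

Besides the shell and the picture viewer there is one more tool, called by a JSON object that holds its "fn" and its "kwargs", one argument or row to a line. servo_tool: Moves the arm, as the interface text tells. Its arguments: {"type":"object","properties":{"targets":{"type":"array","items":{"type":"array","items":{"type":"number"}}}},"required":["targets"]}

```bash
ls; mkdir -p pics
python3 - <<'E'
from station import r
import cv2,numpy as np,pickle
np.set_printoptions(precision=4,suppress=True)
d={}
for n in("scene","side"):
    c=r.capture(n); d[n]=c
    cv2.imwrite(f"pics/{n}0.png",c["pixels"][:,:,::-1]); print(n,c["fx"],c["cx"],c["cy"],c["dist_coeffs"],c["world_from_camera"])
pickle.dump(d,open("c0.pkl","wb")); s=r.sense();print(s["tcp_pos"],s["ee_rot"],s["wrist_force"])
E
```

```text
pics
scene 428.6197164693377 282.4681794016023 203.63201505206897 [-0.0582  0.      0.      0.      0.    ] [[-0.5561 -0.4521  0.6974 -0.0523]
 [-0.8311  0.3057 -0.4645  0.3137]
 [-0.0032 -0.8379 -0.5458  0.6629]
 [ 0.      0.      0.      1.    ]]
side 507.1371655536282 278.19375875550907 206.94313443618495 [-0.0788  0.      0.      0.      0.    ] [[-0.9998  0.0033 -0.0181  0.5545]
 [ 0.0179  0.3941 -0.9189  0.7224]
 [ 0.0041 -0.9191 -0.3941  0.5669]
 [ 0.      0.      0.      1.    ]]
[ 0.1416 -0.6082  0.2386] [[-0.974  -0.2266 -0.0006]
 [-0.2266  0.974   0.0019]
 [ 0.0001  0.0019 -1.    ]] [ 0.8621 -0.7493  0.1198]
```

View pics/scene0.png

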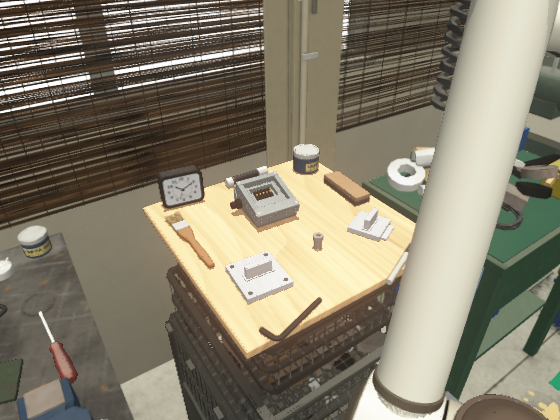

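View pics/side0.png

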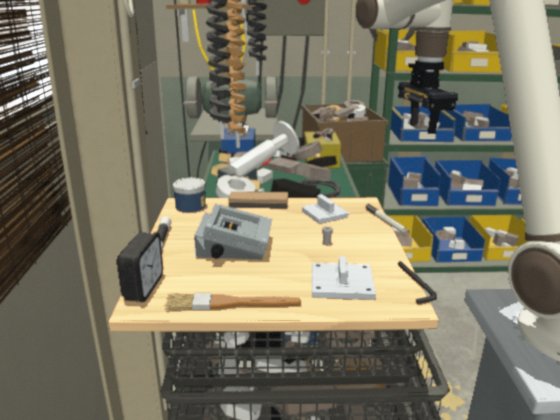

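The scene picture shows the small cover at (370,225), large cover at (258,275), console at (267,198) and bush at (318,241). The side picture shows the small cover at (325,209) and console at (235,233).

```bash
cat > h.py <<'E'
import numpy as np,cv2,pickle
np.set_printoptions(precision=4,suppress=True)
def K(c): return np.array([[c["fx"],0,c["cx"]],[0,c["fy"],c["cy"]],[0,0,1.]])
def ray(c,uv):
    T=np.array(c["world_from_camera"]); p=cv2.undistortPoints(np.array([[uv]],float),K(c),np.array(c["dist_coeffs"]))[0,0]
    d=T[:3,:3]@[p[0],p[1],1]; return T[:3,3],d/np.linalg.norm(d)
def onz(c,uv,z):
    o,d=ray(c,uv); return o+d*(z-o[2])/d[2]
def tri(*obs):
    A=np.zeros((3,3));b=np.zeros(3)
    for c,uv in obs:
        o,d=ray(c,uv);P=np.eye(3)-np.outer(d,d);A+=P;b+=P@o
    x=np.linalg.solve(A,b); return x
def proj(c,X):
    W=np.linalg.inv(np.array(c["world_from_camera"]));r,_=cv2.Rodrigues(W[:3,:3])
    return cv2.projectPoints(np.atleast_2d(X).astype(float),r,W[:3,3],K(c),np.array(c["dist_coeffs"]))[0][:,0]
E
python3 - <<'E'
from h import *
d=pickle.load(open("c0.pkl","rb"))
s,e=d["scene"],d["side"]
print("cover",onz(s,(370,228),.145),onz(e,(325,211),.145),"bush",onz(s,(318,248),.138),"large",onz(s,(258,280),.145),"console",onz(s,(267,198),.18),onz(e,(235,233),.18))
def crop(c,x,y,w,h): return cv2.resize(c["pixels"][y:y+h,x:x+w,::-1],(w*5,h*5),interpolation=cv2.INTER_CUBIC)
a=crop(s,335,195,75,60);b=crop(s,222,160,80,80)
a2=crop(e,290,185,75,60);b2=crop(e,190,195,80,80)
im=np.zeros((600,800,3),np.uint8)
b=cv2.resize(b,(400,300)) if 0 else b[:300]; 
im[:300,:375]=a; im[300:,:375]=a2
b=crop(s,222,165,80,60); b2=crop(e,192,202,80,60); im[:300,400:]=b; im[300:,400:]=b2
cv2.imwrite("pics/crop1.png",im)
E
```

```text
cover [ 0.4339 -0.2243  0.145 ] [ 0.4384 -0.2391  0.145 ] bush [ 0.449  -0.1025  0.138 ] large [0.4308 0.0437 0.145 ] console [ 0.6011 -0.0824  0.18  ] [ 0.6135 -0.0661  0.18  ]
```

View pics/crop1.png

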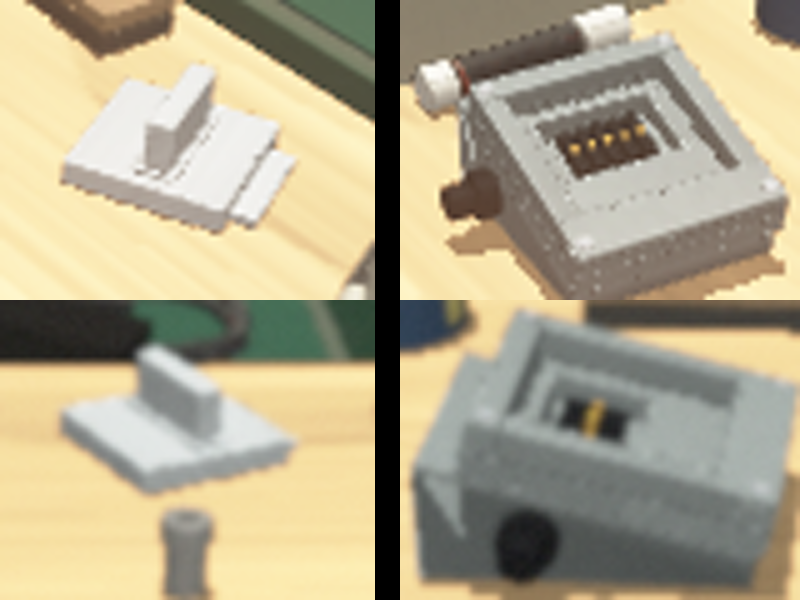

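Tongue of the small cover points toward the robot and right (crop (290,160)→(235,225)); the console's lip is toward the robot, and the console is slightly yawed. I'll move the wrist camera over the cover.

{"fn": "servo_tool", "kwargs": {
  "targets": [
    [0.6,0.9,0.5,0,87],
    [1.4,2.0,1,0,87],
    [2.2,3.1,1.5,0,87],
    [3.0,4.2,2,0,87],
    [3.7,5.2,2.2,0,87]
  ]
}}

```text
time_s: 0.52
tcp_pos: [0.2531, -0.4524, 0.3067]
ee_rot: [[-0.974, -0.226, 0.001], [-0.226, 0.974, -0.002], [-0.001, -0.002, -1.0]]
wrist_force: [0.9, -1.4, 0.5]
gripper_width: 0.999
gripper_force: 0.0
```

{"fn": "servo_tool", "kwargs": {
  "targets": [
    [0.8,1.1,0.3,0,87],
    [1.6,2.2,0.6,0,87],
    [2.4,3.3,0.9,0,87],
    [3.1,4.4,1.2,0,87],
    [3.8,5.4,1.2,0,87]
  ]
}}

```text
time_s: 0.93
tcp_pos: [0.3674, -0.2897, 0.3432]
ee_rot: [[-0.974, -0.227, 0.003], [-0.227, 0.974, -0.002], [-0.003, -0.002, -1.0]]
wrist_force: [1.6, -0.3, 0.3]
gripper_width: 0.999
gripper_force: 0.0
```

Run:
```python
from station import r
from h import *
c=r.capture("wrist"); pickle.dump(c,open("w1.pkl","wb")); cv2.imwrite("pics/w1.png",c["pixels"][:,:,::-1])
s=r.sense(); print(s["tcp_pos"],s["joints"],s["time_s"],s["wrist_force"]);print(c["world_from_camera"])
```

```text
[ 0.3701 -0.2861  0.3422] [-17.8046   2.7797  -9.9357  -0.1187 -77.0726 -58.7618] 0.9833 [ 1.1579  2.9461 -0.8871]
[[-0.2287  0.9281  0.2939  0.2862]
 [ 0.9735  0.2186  0.0673 -0.3076]
 [-0.0018  0.3015 -0.9535  0.4882]
 [ 0.      0.      0.      1.    ]]
```

View pics/w1.png

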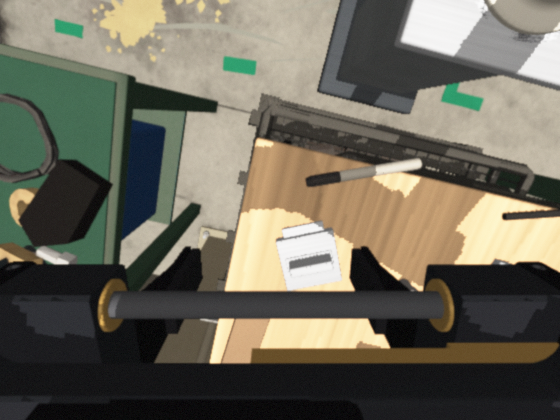

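Run:
```python
from h import *
c=pickle.load(open("w1.pkl","rb"))
im=cv2.resize(c["pixels"][210:300,260:360,::-1],(800,720),interpolation=cv2.INTER_CUBIC)[:600]
cv2.imwrite("pics/w1c.png",im)
```

```text
(no output)
```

View pics/w1c.png

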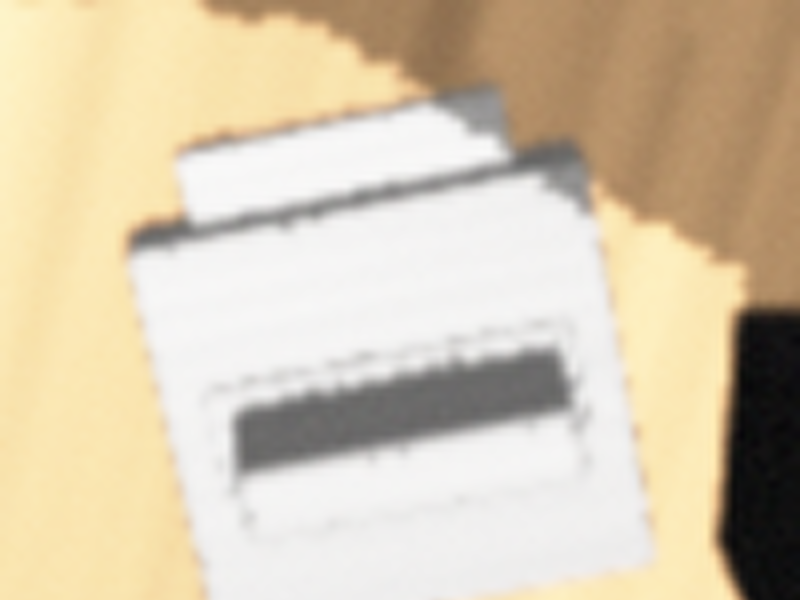

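```bash
cat > fitc.py <<'E'
from h import *
from scipy.optimize import least_squares
d=pickle.load(open("c0.pkl","rb")); w=pickle.load(open("w1.pkl","rb"))
f=lambda u,s,o:((u[0]+.5)/s-.5+o[0],(u[1]+.5)/s-.5+o[1])
W=[((240,470),(-2,25,36)),((570,408),(-2,-25,36)),((585,480),(10,-25,36)),((250,540),(10,25,36)),((132,252),(-29,35,12)),((655,562),(40,-35,12)),((178,150),(-40,25,2.5)),((498,87),(-40,-25,2.5))]
# image right=+y: swap y signs
W=[(u,(p[0],-p[1],p[2])) for u,p in W]
S=[((63,163),(40,35,12)),((128,80),(40,-35,12)),((278,124),(-29,-35,12)),((222,212),(-29,35,12)),((295,156),(-40,-25,5))]
E=[((62,112),(40,-35,12)),((150,175),(40,35,12)),((295,140),(-29,35,12))]
obs=[(w,f(u,8,(260,210)),p) for u,p in W]+[(d["scene"],f(u,5,(335,195)),p) for u,p in S]+[(d["side"],f(u,5,(290,185)),p) for u,p in E]
def M(q,p):
    c,s=np.cos(q[3]),np.sin(q[3]);p=np.array(p)/1e3
    return np.array([q[0]+c*p[0]-s*p[1],q[1]+s*p[0]+c*p[1],q[2]+p[2]])
res=lambda q,o=obs:np.concatenate([(proj(c,M(q,p))[0]-uv) for c,uv,p in o])
for o in(obs,obs[:8],obs[8:]):
    q=least_squares(res,[.43,-.23,.138,.4],args=(o,),loss="soft_l1").x
    print(q,np.degrees(q[3]));print(res(q,o).reshape(-1,2).round(1).tolist(),M(q,(4,0,36)))
E
python3 fitc.py
```

```text
[ 0.4368 -0.2318  0.1387  0.4466] 25.59100982845197
[[-0.8, 0.5], [1.3, -0.3], [1.1, 0.0], [0.0, 0.9], [-0.9, -0.2], [0.7, 0.1], [-0.5, -0.4], [0.4, -0.9], [-0.1, -0.4], [-0.0, -0.5], [1.0, 0.0], [0.6, 0.2], [0.7, 0.4], [-1.0, 0.2], [-1.4, 0.3], [-1.1, 1.0]] [ 0.4404 -0.2301  0.1747]
[ 0.4407 -0.2301  0.13    0.4392] 25.164379398450595
[[-0.5, 0.0], [0.5, -0.2], [0.2, -0.1], [0.2, 0.2], [-0.2, -0.0], [-0.5, -0.2], [0.2, 0.1], [0.1, 0.1]] [ 0.4443 -0.2284  0.166 ]
[ 0.4351 -0.2287  0.1409  0.4588] 26.288280159767993
[[-0.5, -0.2], [-0.8, -0.5], [0.5, -0.1], [0.5, 0.3], [0.3, 0.2], [-0.1, -0.0], [-0.0, -0.1], [0.1, 0.5]] [ 0.4387 -0.2269  0.1769]
```

{"fn": "servo_tool", "kwargs": {
  "targets": [
    [0.8,1.0,0.3,0,87],
    [1.7,2.1,0.6,0,87],
    [2.6,3.2,1,0,87],
    [3.5,4.4,1.2,0,87],
    [4.3,5.4,1.2,0,87]
  ]
}}

```text
time_s: 1.4
tcp_pos: [0.4932, -0.1315, 0.3787]
ee_rot: [[-0.974, -0.227, 0.002], [-0.227, 0.974, -0.0], [-0.002, -0.001, -1.0]]
wrist_force: [1.1, -0.7, 0.6]
gripper_width: 0.998
gripper_force: 0.0
```

{"fn": "servo_tool", "kwargs": {
  "targets": [
    [0.6,0.8,0,0,87],
    [1,1.3,0,0,87],
    [1,1.3,0,0,87],
    [1,1.3,0,0,87],
    [1,1.3,0,0,87]
  ]
}}

```text
time_s: 1.82
tcp_pos: [0.5218, -0.0945, 0.3769]
ee_rot: [[-0.974, -0.227, -0.001], [-0.227, 0.974, -0.0], [0.001, 0.0, -1.0]]
wrist_force: [0.2, 0.2, -0.5]
gripper_width: 1.002
gripper_force: 0.0
```

Run:
```python
from station import r
from h import *
c=r.capture("wrist"); pickle.dump(c,open("w2.pkl","wb"))
s=r.sense(); print(s["tcp_pos"],s["time_s"],c["world_from_camera"])
q=proj(c,[.605,-.075,.19])[0].astype(int);print(q)
x0=int(np.clip(q[0]-100,0,360));y0=int(np.clip(q[1]-75,0,270))
print(x0,y0); cv2.imwrite("pics/w2c.png",cv2.resize(c["pixels"][y0:y0+150,x0:x0+200,::-1],(800,600),interpolation=cv2.INTER_CUBIC))
```

```text
[ 0.5217 -0.0949  0.3772] 1.8667 [[-0.2279  0.9295  0.29    0.4411]
 [ 0.9737  0.2174  0.0685 -0.1126]
 [ 0.0006  0.2979 -0.9546  0.5222]
 [ 0.      0.      0.      1.    ]]
[274 263]
174 188
```

View pics/w2c.png

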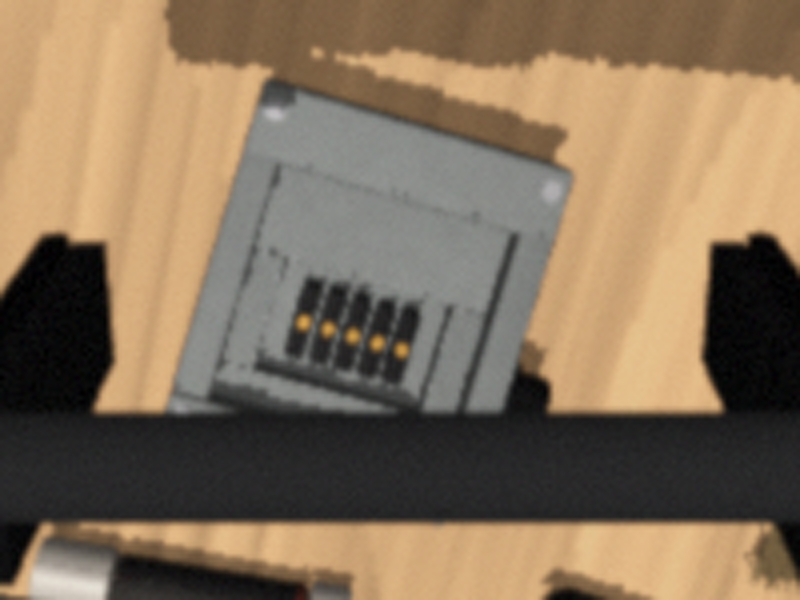

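The crop (4x, offset 174,188) shows the frame: low outer corners at (266,82) and (572,172), the lip's free edge running (278,165)–(518,235), sides and the well below it.

```bash
cat > fitf.py <<'E'
from h import *
from scipy.optimize import least_squares
d=pickle.load(open("c0.pkl","rb")); w=pickle.load(open("w2.pkl","rb"))
f=lambda u,s,o:((u[0]+.5)/s-.5+o[0],(u[1]+.5)/s-.5+o[1])
t=np.radians(15);R=np.array([[np.cos(t),0,-np.sin(t)],[0,1,0],[np.sin(t),0,np.cos(t)]])
W=[((264,82),(-54.5,-49,12.5)),((572,173),(-54.5,49,12.5)),((278,165),(-32.5,-37.5,12.5)),((518,235),(-32.5,37.5,12.5))]
S=[((468,82),(54.5,49,12.5)),((668,38),(54.5,-49,12.5)),((788,190),(-54.5,-49,12.5)),((577,255),(-54.5,49,12.5))]
E=[((462,112),(54.5,49,12.5)),((520,10),(54.5,-49,12.5)),((795,78),(-54.5,-49,12.5)),((785,198),(-54.5,49,12.5))]
o1=[(w,f(u,4,(174,188)),p) for u,p in W]
o2=[(d["scene"],f((u[0]-400,u[1]),5,(222,165)),p) for u,p in S]+[(d["side"],f((u[0]-400,u[1]),5,(192,202)),p) for u,p in E]
def M(q,p):
    c,s=np.cos(q[3]),np.sin(q[3]);p=R@(np.array(p)/1e3)
    return np.array([q[0]+c*p[0]-s*p[1],q[1]+s*p[0]+c*p[1],q[2]+p[2]])
res=lambda q,o:np.concatenate([(proj(c,M(q,p))[0]-uv) for c,uv,p in o])
if __name__=="__main__":
  for o in(o1+o2,o1,o2):
    q=least_squares(res,[.6,-.07,.18,0],args=(o,),loss="soft_l1").x
    print(q,np.degrees(q[3]),"s?",(q[2]-.18)/np.sin(t));print(res(q,o).reshape(-1,2).round(1).tolist())
E
python3 fitf.py
```

```text
[ 0.6097 -0.086   0.181  -0.0729] -4.174306515302452 s? 0.0037199019523843106
[[-0.8, -0.4], [1.3, 0.2], [-0.2, -0.4], [0.3, -0.4], [-0.4, -0.7], [-0.1, -2.9], [0.5, -0.3], [0.6, 0.0], [0.0, 1.1], [-1.5, -1.2], [0.7, 0.7], [-1.3, 1.0]]
[ 0.6122 -0.0856  0.1749 -0.0725] -4.154296001307545 s? -0.019693064393230774
[[-0.3, 0.2], [0.4, 0.4], [0.2, -0.2], [-0.3, -0.4]]
[ 0.6084 -0.085   0.1817 -0.0765] -4.384151330943214 s? 0.006604225336300759
[[-0.5, -0.7], [-0.0, -2.8], [0.5, -0.1], [0.4, 0.2], [0.7, 0.9], [-0.7, -1.4], [1.5, 0.6], [-0.6, 0.9]]
```

{"fn": "servo_tool", "kwargs": {
  "targets": [
    [-0.6,-1.0,-0.7,0.06,87],
    [-1.2,-2.0,-1.5,0.12,87],
    [-1.9,-3.1,-2.3,0.18,87],
    [-2.5,-4.2,-3.1,0.216,87],
    [-2.7,-4.5,-3.4,0.216,87]
  ]
}}

```text
time_s: 2.28
tcp_pos: [0.4374, -0.2317, 0.2734]
ee_rot: [[-0.904, -0.428, -0.003], [-0.428, 0.904, 0.001], [0.002, 0.002, -1.0]]
wrist_force: [0.2, 0.8, -0.2]
gripper_width: 0.997
gripper_force: 0.0
```

{"fn": "servo_tool", "kwargs": {
  "targets": [
    [0,0,-0.7,0,87],
    [0,0,-1.4,0,87],
    [0,0,-1.8,0,87],
    [0,0,-1.8,0,87],
    [0,0,-1.8,0,87]
  ]
}}

```text
time_s: 2.7
tcp_pos: [0.4405, -0.23, 0.2215]
ee_rot: [[-0.903, -0.429, -0.001], [-0.429, 0.903, -0.0], [0.001, -0.0, -1.0]]
wrist_force: [0.8, 0.2, 0.1]
gripper_width: 1.003
gripper_force: 0.0
```

Run:
```python
from station import r
from h import *
c=r.capture("wrist"); pickle.dump(c,open("w3.pkl","wb"))
s=r.sense(); print(s["tcp_pos"],s["time_s"]); print(np.degrees(np.arctan2(s["ee_rot"][1][1],s["ee_rot"][0][1])))
cv2.imwrite("pics/w3.png",c["pixels"][:,:,::-1])
```

```text
[ 0.4413 -0.2299  0.2223] 2.75
115.43584075010217
```

View pics/w3.png

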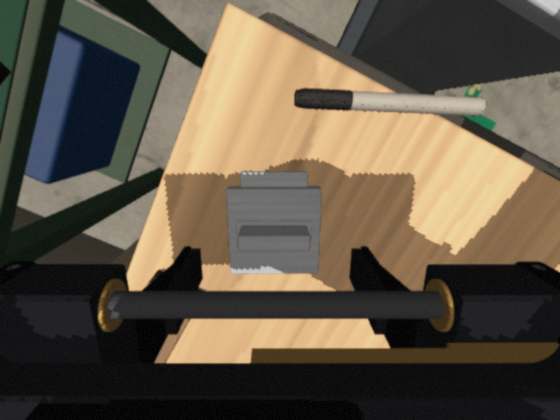

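The cover lies square under the gripper; rib top spans about (238–311, 238–249), midway between the fingers (202 and 350).

Run:
```python
from h import *
c=pickle.load(open("w3.pkl","rb"))
for z in(.17,.174): print(onz(c,(274.5,243.5),z))
X=lambda x,y,z:[.4404-.0036+np.cos(.4451)*x-np.sin(.4451)*y,-.2295-.0017+np.sin(.4451)*x+np.cos(.4451)*y,.138+z]
print(proj(c,np.array([X(-.002,-.025,.036),X(.01,-.025,.036),X(-.029,-.035,.012),X(-.04,.025,.005)])))
g=c["pixels"][225:258,270].mean(1).astype(int);print(g)
```

```text
[ 0.4423 -0.2288  0.17  ]
[ 0.4407 -0.2296  0.174 ]
[[237.7391 234.9573]
 [238.389  251.253 ]
 [226.4232 187.8455]
 [308.9092 171.0286]]
[ 88  80  78  77  78  76  76  77  77  80  83  98 105 108 111 110 111 109
 112 114 115 111 110 111 109 103 102 107 108 112 111 110 107]
```

{"fn": "servo_tool", "kwargs": {
  "targets": [
    [0,0,-0.5,0,87],
    [0,0,-1.0,0,87],
    [0,0,-1.4,0,87],
    [0,0,-1.68,0,87],
    [0,0,-1.68,0,87]
  ]
}}

```text
time_s: 3.17
tcp_pos: [0.4408, -0.2291, 0.1703]
ee_rot: [[-0.903, -0.43, -0.001], [-0.43, 0.903, 0.0], [0.001, 0.001, -1.0]]
wrist_force: [0.3, 0.6, 0.1]
gripper_width: 1.0
gripper_force: 0.0
```

{"fn": "servo_tool", "kwargs": {
  "targets": [
    [0,0,0,0,60],
    [0,0,0,0,50],
    [0,0,0,0,40],
    [0,0,0,0,40],
    [0,0,0,0,40]
  ]
}}

```text
time_s: 3.58
tcp_pos: [0.4415, -0.2292, 0.1714]
ee_rot: [[-0.903, -0.43, 0.001], [-0.43, 0.903, -0.0], [-0.001, -0.001, -1.0]]
wrist_force: [0.3, -0.1, 0.6]
gripper_width: 0.705
gripper_force: 0.0
```

{"fn": "servo_tool", "kwargs": {
  "targets": [
    [0,0,0,0,30],
    [0,0,0,0,30],
    [0,0,0,0,30],
    [0,0,0,0,30],
    [0,0,0,0,30]
  ]
}}

```text
time_s: 4.0
tcp_pos: [0.4416, -0.2293, 0.1711]
ee_rot: [[-0.903, -0.43, 0.001], [-0.43, 0.903, -0.0], [-0.0, -0.001, -1.0]]
wrist_force: [0.0, -0.9, 2.2]
gripper_width: 0.57
gripper_force: 30.0
```

{"fn": "servo_tool", "kwargs": {
  "targets": [
    [0,0,0,0,30],
    [0,0,0.2,0,30],
    [0,0,0.8,0,30],
    [0,0,1.6,0,30],
    [0,0,2.4,0,30]
  ]
}}

```text
time_s: 4.42
tcp_pos: [0.4401, -0.2287, 0.2426]
ee_rot: [[-0.903, -0.43, -0.004], [-0.43, 0.903, 0.001], [0.003, 0.003, -1.0]]
wrist_force: [0.5, 0.4, -2.3]
gripper_width: 0.568
gripper_force: 30.0
```

{"fn": "servo_tool", "kwargs": {
  "targets": [
    [0.2,0.1,0.5,-0.08,30],
    [0.9,0.6,0.7,-0.18,30],
    [1.7,1.3,0.7,-0.28,30],
    [2.5,2.0,0.7,-0.38,30],
    [3.3,2.6,0.7,-0.46,30]
  ]
}}

```text
time_s: 4.83
tcp_pos: [0.5403, -0.1498, 0.2636]
ee_rot: [[-1.0, 0.02, -0.001], [0.02, 1.0, 0.001], [0.002, 0.001, -1.0]]
wrist_force: [-0.0, -1.2, -1.4]
gripper_width: 0.567
gripper_force: 30.0
```

{"fn": "servo_tool", "kwargs": {
  "targets": [
    [0.8,0.6,0,-0.057,30],
    [1.6,1.2,0,-0.057,30],
    [2.4,1.8,0,-0.057,30],
    [3.07,2.14,0,-0.057,30],
    [3.07,2.14,0,-0.057,30]
  ]
}}

```text
time_s: 5.25
tcp_pos: [0.6349, -0.0844, 0.2616]
ee_rot: [[-0.998, 0.07, -0.002], [0.07, 0.998, 0.001], [0.002, 0.001, -1.0]]
wrist_force: [0.9, -1.1, -3.0]
gripper_width: 0.572
gripper_force: 30.0
```

{"fn": "servo_tool", "kwargs": {
  "targets": [
    [0,0,0,0,30],
    [0,0,0,0,30],
    [0,0,-0.2,0,30],
    [0,0,-0.4,0,30],
    [0,0,-0.5,0,30]
  ]
}}

```text
time_s: 5.67
tcp_pos: [0.6311, -0.0874, 0.2478]
ee_rot: [[-0.997, 0.073, -0.002], [0.073, 0.997, 0.0], [0.002, 0.0, -1.0]]
wrist_force: [0.1, -0.2, -3.3]
gripper_width: 0.571
gripper_force: 30.0
```

```bash
cat > st.py <<'E'
from station import r
from h import *
e=np.array([np.cos(-.073),np.sin(-.073)]);n=np.array([-e[1],e[0]])
s=r.sense();p=np.array(s["tcp_pos"]);R=s["ee_rot"];q=p[:2]-[.610,-.0857]
print(s["time_s"],"tcp",p,"h,y,z mm",1e3*q@e,1e3*q@n,1e3*(p[2]-.18),"yaw",np.degrees(np.arctan2(R[1][1],R[0][1])),"F",s["wrist_force"],"M",s["moment"])
E
python3 st.py
```

```text
5.6667 tcp [ 0.6311 -0.0874  0.2478] h,y,z mm 21.20303030135468 -0.14845837229782544 67.79177156503668 yaw 85.80415816753978 F [ 0.1392 -0.2364 -3.2758] M [-0.002   0.0288  0.0027]
```

{"fn": "servo_tool", "kwargs": {
  "targets": [
    [0,0,-0.1,0,30],
    [0,0,-0.18,0,30],
    [0,0,-0.26,0,30],
    [0,0,-0.33,0,30],
    [0,0,-0.4,0,30]
  ]
}}

```text
time_s: 6.08
tcp_pos: [0.6324, -0.0869, 0.2368]
ee_rot: [[-0.997, 0.072, 0.0], [0.072, 0.997, -0.0], [-0.0, 0.0, -1.0]]
wrist_force: [-0.3, -0.3, -2.2]
gripper_width: 0.573
gripper_force: 30.0
```

```bash
python3 st.py
```

```text
6.0833 tcp [ 0.6324 -0.0869  0.2368] h,y,z mm 22.46502927688769 0.39480655473454007 56.79754460924041 yaw 85.86783640329557 F [-0.3493 -0.2879 -2.215 ] M [0.0317 0.0215 0.0229]
```

{"fn": "servo_tool", "kwargs": {
  "targets": [
    [0,0,-0.06,0,30],
    [0,0,-0.12,0,30],
    [0,0,-0.18,0,30],
    [0,0,-0.22,0,30],
    [0,0,-0.22,0,30]
  ]
}}

```text
time_s: 6.5
tcp_pos: [0.6318, -0.087, 0.2353]
ee_rot: [[-0.997, 0.071, 0.002], [0.071, 0.997, -0.001], [-0.002, -0.001, -1.0]]
wrist_force: [-8.8, 3.1, 14.1]
gripper_width: 0.571
gripper_force: 30.0
```

```bash
python3 st.py
python3 - <<'E'
from station import r
from h import *
c=r.capture("side"); pickle.dump(c,open("s2.pkl","wb"))
cv2.imwrite("pics/s2.png",cv2.resize(c["pixels"][140:290,170:310,::-1],(560,600),interpolation=cv2.INTER_CUBIC))
E
```

```text
6.5 tcp [ 0.6318 -0.087   0.2353] h,y,z mm 21.81806911095398 0.2636151106587865 55.254451903095166 yaw 85.94053164936305 F [-8.8088  3.1215 14.1047] M [0.9243 2.334  0.0078]
```

View pics/s2.png

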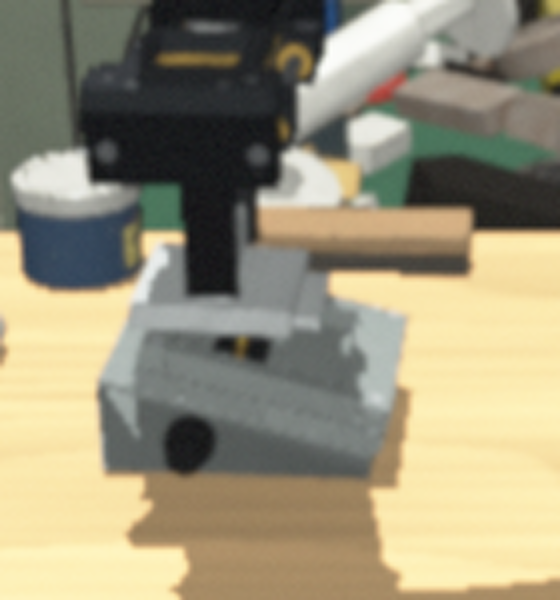

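The cover (plate edge (135,320)–(320,325)) is still nearly level, resting on the upper rim; it needs more push.

{"fn": "servo_tool", "kwargs": {
  "targets": [
    [-0.05,0,-0.05,0,30],
    [-0.1,0,-0.1,0,30],
    [-0.1,0,-0.15,0,30],
    [-0.1,0,-0.2,0,30],
    [-0.1,0,-0.2,0,30]
  ]
}}

```text
time_s: 6.97
tcp_pos: [0.6285, -0.0867, 0.2281]
ee_rot: [[-0.997, 0.071, 0.001], [0.071, 0.997, -0.0], [-0.001, -0.0, -1.0]]
wrist_force: [-7.4, 3.8, 12.1]
gripper_width: 0.574
gripper_force: 30.0
```

```bash
python3 st.py
```

```text
6.9667 tcp [ 0.6285 -0.0867  0.2281] h,y,z mm 18.57079352368684 0.35174777603405794 48.126989880493966 yaw 85.93049313962939 F [-7.3634  3.8142 12.0652] M [ 0.953   2.1328 -0.0172]
```

{"fn": "servo_tool", "kwargs": {
  "targets": [
    [0,0,-0.04,0,30],
    [0,0,-0.08,0,30],
    [0,0,-0.12,0,30],
    [0,0,-0.12,0,30],
    [0,0,-0.12,0,30]
  ]
}}

```text
time_s: 7.38
tcp_pos: [0.6283, -0.0867, 0.2271]
ee_rot: [[-0.998, 0.07, 0.002], [0.07, 0.998, -0.001], [-0.002, -0.001, -1.0]]
wrist_force: [-12.3, 4.9, 19.8]
gripper_width: 0.569
gripper_force: 31.6
```

```bash
python3 st.py
python3 - <<'E'
from station import r
from h import *
c=r.capture("side"); pickle.dump(c,open("s3.pkl","wb"))
d=r.capture("scene"); pickle.dump(d,open("sc3.pkl","wb"))
a=cv2.resize(c["pixels"][190:270,185:285,::-1],(500,400),interpolation=cv2.INTER_CUBIC)
cv2.imwrite("pics/s3.png",a)
E
```

```text
7.3833 tcp [ 0.6283 -0.0867  0.2271] h,y,z mm 18.313327935931742 0.36045171103382245 47.08132761566144 yaw 85.96964292856295 F [-12.3025   4.8622  19.7771] M [1.6119 3.3362 0.0171]
```

View pics/s3.png

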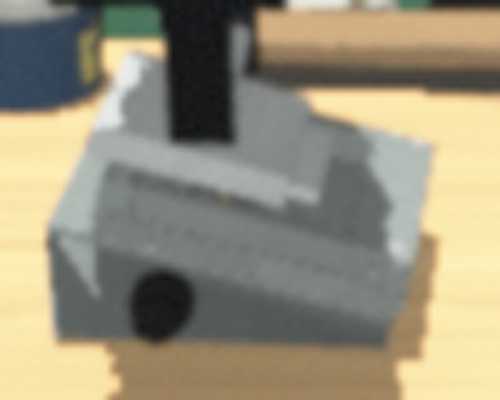

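Cover is now tilted about 16–18° (plate edge (95,150)→(285,205)); about 10° more is needed.

{"fn": "servo_tool", "kwargs": {
  "targets": [
    [0,0,-0.06,0,30],
    [0,0,-0.12,0,30],
    [0,0,-0.16,0,30],
    [0,0,-0.16,0,30],
    [0,0,-0.16,0,30]
  ]
}}

```text
time_s: 7.9
tcp_pos: [0.6282, -0.0867, 0.2261]
ee_rot: [[-0.998, 0.069, 0.004], [0.069, 0.998, -0.002], [-0.004, -0.002, -1.0]]
wrist_force: [-17.3, 7.4, 30.1]
gripper_width: 0.568
gripper_force: 40.8
```

```bash
python3 st.py
```

```text
7.9 tcp [ 0.6282 -0.0867  0.2261] h,y,z mm 18.263119815918365 0.33694324966952316 46.08508868685604 yaw 86.01898183385546 F [-17.2615   7.3947  30.0872] M [ 2.276   4.9247 -0.0177]
```

The tilt sticks at about 15° (parallel to the face). I'll shift down-slope so the tongue is just inside the lip and the upper end rests on the rim. Then I'll ease the grip so the tongue drops to the floor, and regrip.

{"fn": "servo_tool", "kwargs": {
  "targets": [
    [0,0,0.25,0,30],
    [0,0,0.5,0,30],
    [-0.1,0,0.6,0,30],
    [-0.35,0.03,0.6,0,30],
    [-0.35,0.03,0.6,0,30]
  ]
}}

```text
time_s: 8.32
tcp_pos: [0.6173, -0.086, 0.2328]
ee_rot: [[-0.997, 0.073, -0.003], [0.073, 0.997, 0.0], [0.003, 0.0, -1.0]]
wrist_force: [1.1, -0.0, -2.8]
gripper_width: 0.569
gripper_force: 36.9
```

```bash
python3 st.py
python3 - <<'E'
from station import r
from h import *
c=r.capture("side"); pickle.dump(c,open("s4.pkl","wb"))
d=r.capture("scene"); pickle.dump(d,open("sc4.pkl","wb"))
w=r.capture("wrist"); pickle.dump(w,open("w4.pkl","wb"))
im=np.zeros((600,800,3),np.uint8)
z=lambda c,x,y,w,h:cv2.resize(c["pixels"][y:y+h,x:x+w,::-1],(400,300),interpolation=cv2.INTER_CUBIC)
im[:300,:400]=z(c,190,190,80,60); im[:300,400:]=z(d,222,160,80,60)
im[300:,:400]=z(w,140,150,280,210)
im[300:,400:]=z(c,200,205,40,30)
cv2.imwrite("pics/s4.png",im)
E
```

```text
8.3167 tcp [ 0.6173 -0.086   0.2328] h,y,z mm 7.277307096657754 0.22177571414979957 52.776210043449126 yaw 85.83676220210525 F [ 1.1492 -0.0206 -2.7545] M [-0.0001  0.0315 -0.0071]
```

View pics/s4.png

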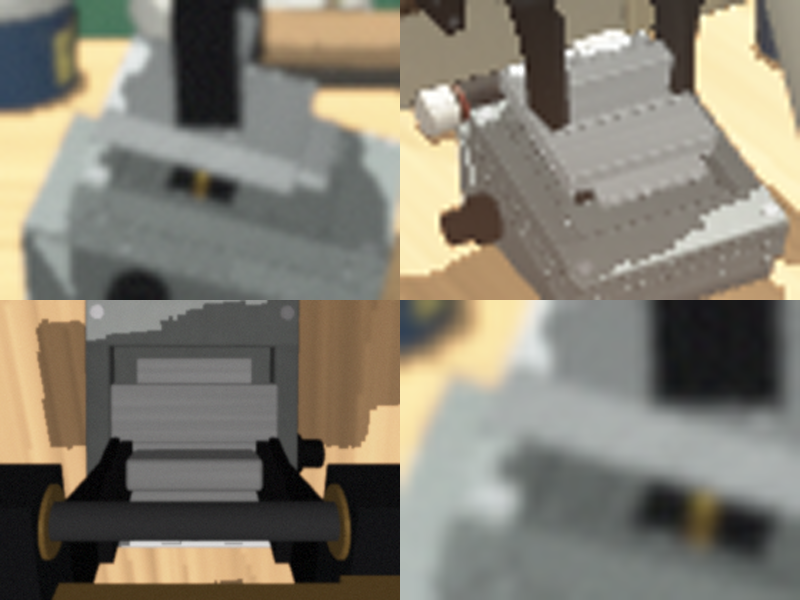

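The tilted cover hangs over the recess with its tongue clear (wrist panel (137–251,358)) inside the lip edge (row ~347) and centred between the side walls. I'll fit its pose from these points.

```bash
cat > fit4.py <<'E'
from h import *
from scipy.optimize import least_squares
s,c,w=[pickle.load(open(f,"rb")) for f in("s4.pkl","sc4.pkl","w4.pkl")]
f=lambda u,k,o:((u[0]+.5)/k-.5+o[0],(u[1]+.5)/k-.5+o[1])
o=[(s,f(u,5,(190,190)),p) for u,p in [((75,118),(40,35,12)),((78,143),(40,35,0)),((296,192),(-29,35,0)),((326,188),(-40,25,0))]]
o+=[(c,f((u[0]-400,u[1]),5,(222,160)),p) for u,p in [((600,203),(-40,25,0)),((707,158),(-40,-25,2.5)),((717,137),(-29,-35,6))]]
o+=[(w,f((u[0],u[1]-300),400/280,(140,150)),p) for u,p in [((137,358),(-40,-25,0)),((251,358),(-40,25,0)),((112,386),(-29,-35,5)),((276,386),(-29,35,5)),((128,463),(-2,-25,36)),((263,463),(-2,25,36))]]
e=np.array([np.cos(-.073),np.sin(-.073)]);n=np.array([-e[1],e[0]]);O=np.array([.610,-.0857])
def M(q,p):  # q: TCP-like point cover(5,0,z=q3) at known tcp? -> h,y,z of cover origin, theta
    t=q[3];p=np.array(p)/1e3
    h=q[0]+p[0]*np.cos(t)-p[2]*np.sin(t);z=q[2]+p[0]*np.sin(t)+p[2]*np.cos(t);y=q[1]+p[1]
    return np.r_[O+h*e+y*n,.18+z]
res=lambda q,o=o:np.concatenate([proj(a,M(q,p))[0]-uv for a,uv,p in o])
for oo in(o,o[:7],o[7:]):
    q=least_squares(res,[.02,0,.02,.27],args=(oo,),loss="soft_l1").x
    print("origin mm",q[:3]*1e3,"tilt",np.degrees(q[3]));print(res(q,oo).reshape(-1,2).round(1).tolist())
    for nm,p in(("tongue",(-40,0,0)),("upper",(40,0,0)),("rib",(4,0,36))):
        X=M(q,p);print(nm,1e3*(X[:2]-O)@e,1e3*(X[2]-.18))
# lip edge rows in wrist for frame model
from fitf import M as MF
print(proj(w,np.array([MF([.61,-.0857,.18,-.073],p) for p in((-32.5,-37.5,12.5),(-32.5,37.5,12.5))])), f((112,47),400/280,(140,150)),f((278,47),400/280,(140,150)))
E
python3 fit4.py
```

```text
origin mm [ 8.2887  0.9268 22.9723] tilt 14.47521924945232
[[3.3, -0.7], [1.3, 0.6], [-2.5, 1.2], [-1.6, 1.1], [0.0, 0.3], [0.2, 2.0], [-0.0, 0.3], [-0.5, 0.4], [0.5, 0.5], [-0.5, -1.2], [0.5, -1.0], [-3.0, 0.5], [0.9, 0.6]]
tongue -30.441495005350454 12.973879864714016
upper 47.01897224259161 32.97077996774234
rib 3.163156934654914 58.82938518295352
origin mm [ 7.5734  1.7271 24.2908] tilt 11.811295434875209
[[3.1, -0.3], [1.4, 1.1], [-2.0, 0.0], [-1.0, -0.4], [-0.1, -0.6], [0.1, 1.0], [-0.2, -0.5]]
tongue -31.57963813376833 16.10328820181245
upper 46.72652625592646 32.47841014255209
rib 4.119947407230999 60.347379244581916
origin mm [ 9.2725  1.0885 19.3784] tilt 13.573572226872487
[[0.4, 0.6], [0.1, 0.7], [0.8, -1.2], [-0.2, -1.0], [-1.6, 0.1], [0.1, 0.3]]
tongue -29.610248367144408 9.990658797825875
upper 48.155300182430715 28.766160356603926
rib 4.711827633671889 55.3116815024626
[[216.0005 181.0839]
 [332.4712 181.2928]] (218.25, 182.75) (334.45, 182.75)
```

{"fn": "servo_tool", "kwargs": {
  "targets": [
    [0,0,-0.1,0,30],
    [0,0,-0.2,0,30],
    [0,0,-0.25,0,30],
    [0,0,-0.25,0,30],
    [0,0,-0.25,0,30]
  ]
}}

```text
time_s: 8.88
tcp_pos: [0.6189, -0.0861, 0.226]
ee_rot: [[-0.997, 0.072, -0.001], [0.072, 0.997, -0.0], [0.001, -0.0, -1.0]]
wrist_force: [-0.7, 0.1, -1.6]
gripper_width: 0.572
gripper_force: 36.9
```

```bash
python3 st.py
```

```text
8.8833 tcp [ 0.6189 -0.0861  0.226 ] h,y,z mm 8.85976475269068 0.2562693229413429 45.96439763549709 yaw 85.86150439817273 F [-0.6849  0.0538 -1.6372] M [-0.0496 -0.0287 -0.0139]
```

{"fn": "servo_tool", "kwargs": {
  "targets": [
    [0,0,0,0,54],
    [0,0,0.05,0,54],
    [0,0,0.17,0,54],
    [0,0,0.17,0,30],
    [0,0,0.17,0,30]
  ]
}}

```text
time_s: 9.3
tcp_pos: [0.6196, -0.0861, 0.2328]
ee_rot: [[-0.997, 0.072, 0.003], [0.072, 0.997, -0.0], [-0.003, 0.0, -1.0]]
wrist_force: [0.4, 0.7, 2.6]
gripper_width: 0.56
gripper_force: 30.0
```

```bash
python3 st.py
cat > cap.py <<'E'
import sys
from station import r
from h import *
for n in("side","scene","wrist"): pickle.dump(r.capture(n),open(f"{n}{sys.argv[1]}.pkl","wb"))
E
python3 cap.py 5
python3 - <<'E'
from h import *
# change maps: wrist rows of edges in central column band
for k,f in(("4","w4.pkl"),("5","wrist5.pkl")):
    c=pickle.load(open(f,"rb"));print(k,c["pixels"][175:300,250:265].mean((1,2)).astype(int).tolist())
E
```

```text
9.3 tcp [ 0.6196 -0.0861  0.2328] h,y,z mm 9.580695306267206 0.32727292427011956 52.84228112322917 yaw 85.87457035516421 F [0.3515 0.7351 2.5928] M [ 0.157   0.1143 -0.0215]
4 [82, 83, 82, 81, 81, 79, 71, 67, 74, 78, 78, 79, 79, 79, 80, 89, 108, 119, 121, 123, 125, 124, 122, 121, 119, 121, 124, 125, 126, 125, 124, 124, 116, 102, 104, 116, 120, 119, 119, 119, 119, 119, 120, 120, 121, 123, 124, 124, 122, 119, 118, 119, 119, 120, 121, 123, 124, 124, 123, 120, 119, 117, 117, 119, 118, 119, 120, 123, 122, 121, 120, 119, 118, 115, 107, 112, 117, 119, 116, 92, 71, 64, 63, 64, 63, 65, 78, 95, 106, 114, 118, 119, 119, 119, 119, 119, 120, 120, 121, 120, 119, 119, 118, 116, 116, 115, 109, 102, 98, 109, 117, 119, 120, 119, 114, 93, 56, 34, 32, 34, 37, 37, 39, 41, 41]
5 [83, 83, 81, 78, 71, 72, 76, 79, 80, 80, 80, 82, 92, 109, 116, 116, 119, 119, 118, 115, 115, 119, 121, 122, 121, 118, 109, 106, 113, 115, 116, 116, 117, 116, 117, 118, 119, 121, 121, 121, 119, 117, 116, 117, 118, 119, 121, 123, 123, 120, 117, 116, 117, 117, 118, 117, 120, 122, 121, 120, 120, 119, 115, 109, 113, 114, 105, 95, 99, 108, 116, 116, 116, 117, 118, 120, 121, 122, 123, 123, 123, 122, 123, 124, 122, 118, 110, 102, 105, 114, 119, 116, 116, 117, 119, 121, 121, 121, 121, 123, 124, 123, 120, 118, 119, 119, 119, 120, 121, 120, 119, 118, 118, 119, 115, 95, 58, 35, 33, 35, 37, 39, 40, 41, 41]
```

```bash
cat >> fit4.py <<'E'
print("----")
def fitrows(c,rows,pts,q0=(.01,.02,.3)):
    g=lambda q:[proj(c,M([q[0],.0005,q[1],q[2]],p))[0][1]-v for v,p in zip(rows,pts)]
    s=least_squares(g,q0); q=s.x; print("origin",q[:2]*1e3,"tilt",np.degrees(q[2]),"res",np.round(s.fun,1),"tongue",(q[:2]+[-.04*np.cos(q[2]),-.04*np.sin(q[2])])*1e3,"upper",(q[:2]+[.04*np.cos(q[2]),.04*np.sin(q[2])])*1e3)
P=[(-40,0,0),(-29,0,5),(-29,0,12),(-2,0,12),(-2,0,36)]
fitrows(w,[190.5,208.5,249.5,261.5],[P[0],P[1],P[3],P[4]])
w5=pickle.load(open("wrist5.pkl","rb"))
fitrows(w5,[187.5,201.5,242,262],[P[0],P[1],P[3],P[4]])
fitrows(w5,[187.5,201.5,238,262],[P[0],P[1],P[3],P[4]])
fitrows(w5,[187.5,201.5,262],[P[0],P[1],P[4]])
for t in(14,20,26):
    for sh in((0,0),):
        tt=np.radians(t);print(t,np.round([proj(w5,M([.0075,.0005,.0155,tt],p))[0][1] for p in P+[(10,0,36)]],1))
E
python3 fit4.py|sed -n '/----/,$p'
```

```text
----
origin [13.9294 -1.5972] tilt 7.25611225700755 res [ 0.4 -0.5  0.1  0.1] tongue [-25.7503  -6.6494] upper [53.609  3.455]
origin [ 12.8724 -17.187 ] tilt -9.182926625085708 res [-1.4  2.  -0.2 -0.3] tongue [-26.615  -10.8035] upper [ 52.3597 -23.5705]
origin [ 11.3997 -26.6699] tilt -20.604849544990742 res [-1.2  1.7 -0.2 -0.2] tongue [-26.0415 -12.593 ] upper [ 48.8409 -40.7467]
origin [-27.2946  26.0208] tilt -67.41566563072101 res [0. 0. 0.] tongue [-42.6564  62.9534] upper [-11.9329 -10.9118]
14 [184.6 202.1 202.5 246.9 254.9 277.2]
20 [185.1 201.4 200.5 244.8 247.8 270.6]
26 [186.3 201.2 199.1 242.7 240.6 263.5]
```

```bash
cat >> fit4.py <<'E'
print("====")
for z in(.012,.014,.016):
    g=lambda q:[proj(w5,M([q[0],.0005,z,q[1]],p))[0][1]-v for v,p in zip([187.5,201.3,240,262],[P[0],P[1],P[4],(10,0,36)])]
    s=least_squares(g,[.01,.45]);h,t=s.x;print(z,h*1e3,np.degrees(t),np.round(s.fun,1),"tongue",h*1e3-40*np.cos(t),z*1e3-40*np.sin(t),"upper",h*1e3+40*np.cos(t),z*1e3+40*np.sin(t))
E
python3 fit4.py|sed -n '/====/,$p'
```

```text
====
0.012 8.83270918801041 26.491188600561824 [-0.3  0.4 -0.2  0.1] tongue -26.967409646298726 -5.842407109169546 upper 44.63282802231955 29.842407109169546
0.014 8.275600679032436 27.0280083710076 [-0.3  0.4 -0.4  0.3] tongue -27.355778912883522 -4.177040143455553 upper 43.906980270948395 32.17704014345556
0.016 7.716095699223042 27.56148070928919 [-0.3  0.4 -0.5  0.4] tongue -27.744498201212256 -2.5080058414841346 upper 43.17668959965834 34.508005841484135
```

{"fn": "servo_tool", "kwargs": {
  "targets": [
    [-0.07,0.005,-0.05,0,30],
    [-0.14,0.01,-0.08,0,30],
    [-0.21,0.015,-0.11,0,30],
    [-0.27,0.02,-0.13,0,30],
    [-0.27,0.02,-0.13,0,30]
  ]
}}

```text
time_s: 9.87
tcp_pos: [0.613, -0.0857, 0.2303]
ee_rot: [[-0.997, 0.071, 0.008], [0.071, 0.997, -0.001], [-0.008, -0.0, -1.0]]
wrist_force: [1.6, -0.3, 7.1]
gripper_width: 0.561
gripper_force: 30.0
```

```bash
python3 st.py
```

```text
9.8667 tcp [ 0.613  -0.0857  0.2303] h,y,z mm 2.952431830566562 0.21141981176413113 50.33647745615452 yaw 85.91741866429356 F [ 1.5744 -0.2709  7.0981] M [ 0.0233 -0.4974 -0.005 ]
```

{"fn": "servo_tool", "kwargs": {
  "targets": [
    [-0.06,0.005,-0.02,0,30],
    [-0.12,0.01,-0.04,0,30],
    [-0.18,0.015,-0.06,0,30],
    [-0.2,0.015,-0.07,0,30],
    [-0.2,0.015,-0.07,0,30]
  ]
}}

```text
time_s: 10.28
tcp_pos: [0.6082, -0.0853, 0.2282]
ee_rot: [[-0.997, 0.071, 0.01], [0.071, 0.997, -0.001], [-0.01, -0.0, -1.0]]
wrist_force: [5.5, -1.2, 5.8]
gripper_width: 0.562
gripper_force: 30.0
```

```bash
python3 st.py; python3 cap.py 6
python3 - <<'E'
from h import *
c=pickle.load(open("wrist6.pkl","rb"));print(c["pixels"][175:300,250:265].mean((1,2)).astype(int).tolist())
E
```

```text
10.2833 tcp [ 0.6082 -0.0853  0.2282] h,y,z mm -1.7913589739057463 0.306696177240137 48.20015619550916 yaw 85.90777898328857 F [ 5.4668 -1.1601  5.8012] M [-0.1568 -1.5905 -0.0321]
[83, 82, 83, 82, 82, 83, 82, 83, 83, 83, 83, 82, 82, 82, 82, 83, 82, 82, 82, 82, 82, 79, 79, 92, 99, 104, 112, 118, 117, 118, 119, 118, 119, 120, 121, 123, 124, 124, 122, 120, 119, 119, 120, 121, 122, 124, 125, 124, 121, 119, 119, 118, 119, 120, 120, 122, 123, 123, 121, 121, 120, 118, 113, 116, 121, 120, 109, 92, 95, 107, 115, 119, 119, 120, 119, 121, 122, 124, 124, 124, 124, 123, 123, 122, 122, 120, 114, 107, 104, 113, 112, 116, 118, 121, 121, 122, 122, 122, 123, 124, 122, 120, 118, 119, 119, 120, 121, 122, 119, 118, 119, 119, 120, 120, 116, 96, 58, 35, 33, 34, 37, 38, 39, 41, 41]
```

The rows show the tongue tucked under the lip (lip edge at row 197, plate front at 200). I'll let the cover drop level.

{"fn": "servo_tool", "kwargs": {
  "targets": [
    [0,0,0,0,65],
    [0,0,0,0,65],
    [0,0,0,0,65],
    [0,0,0.1,0,65],
    [0,0,0.3,0,65]
  ]
}}

```text
time_s: 10.85
tcp_pos: [0.6036, -0.085, 0.233]
ee_rot: [[-0.997, 0.072, -0.004], [0.072, 0.997, 0.0], [0.004, -0.0, -1.0]]
wrist_force: [-0.4, -0.3, -0.5]
gripper_width: 0.741
gripper_force: 0.0
```

```bash
python3 st.py; python3 cap.py 7
python3 - <<'E'
from h import *
c=pickle.load(open("wrist7.pkl","rb"));print(c["pixels"][175:300,250:265].mean((1,2)).astype(int).tolist())
E
```

```text
10.85 tcp [ 0.6036 -0.085   0.233 ] h,y,z mm -6.439933670469832 0.26027743597073666 53.03476837748733 yaw 85.851002931174 F [-0.3916 -0.2614 -0.5029] M [-0.0275  0.0044  0.0387]
[79, 77, 78, 77, 78, 78, 77, 77, 77, 77, 77, 78, 77, 78, 77, 78, 77, 78, 78, 78, 78, 78, 78, 76, 73, 84, 106, 111, 99, 100, 110, 114, 113, 114, 115, 114, 115, 116, 117, 119, 119, 118, 116, 114, 114, 114, 116, 117, 119, 119, 118, 115, 113, 112, 113, 113, 114, 115, 117, 117, 116, 115, 114, 111, 103, 107, 112, 113, 103, 78, 64, 61, 61, 64, 76, 93, 105, 112, 114, 114, 114, 114, 114, 115, 115, 114, 114, 113, 113, 111, 110, 107, 101, 101, 108, 112, 114, 115, 114, 113, 111, 109, 110, 111, 112, 113, 111, 109, 110, 125, 167, 204, 215, 216, 208, 172, 99, 43, 31, 32, 34, 36, 36, 38, 39]
```

{"fn": "servo_tool", "kwargs": {
  "targets": [
    [0,0,0.4,0,65],
    [0,0,0.9,0,40],
    [0.4,-0.03,0.9,0,10],
    [1.0,-0.07,0.9,0,0],
    [1.0,-0.07,0.9,0,0]
  ]
}}

```text
time_s: 11.42
tcp_pos: [0.6368, -0.0871, 0.2611]
ee_rot: [[-0.997, 0.072, 0.001], [0.072, 0.997, -0.0], [-0.001, 0.0, -1.0]]
wrist_force: [0.8, 0.2, -1.4]
gripper_width: 0.526
gripper_force: 0.0
```

{"fn": "servo_tool", "kwargs": {
  "targets": [
    [0,0,0,0,0],
    [0,0,0,0,0],
    [0,0,0,0,0],
    [0,0,-0.3,0,0],
    [0,0,-0.6,0,0]
  ]
}}

```text
time_s: 11.83
tcp_pos: [0.6346, -0.087, 0.2435]
ee_rot: [[-0.997, 0.072, 0.001], [0.072, 0.997, 0.0], [-0.001, 0.0, -1.0]]
wrist_force: [0.4, -0.7, -1.2]
gripper_width: 0.146
gripper_force: 0.0
```

```bash
python3 st.py
cat > rows.py <<'E'
from fit4 import *
w7=pickle.load(open("wrist7.pkl","rb"))
print("####")
for x,up,tg in((0,0,0),(1.5,0,0),(0,4,0),(0,8,0),(0,4,4)):
    t=np.radians(15)+np.arctan2(up-tg,80); zz=(up+tg)/2
    h=(x*np.cos(.2618)-zz*np.sin(.2618));z=x*np.sin(.2618)+zz*np.cos(.2618)
    print(x,up,tg,np.round([proj(w7,M([h/1e3,.0005,z/1e3,t],p))[0][1] for p in P+[(10,0,36)]],1))
E
python3 rows.py|sed -n '/####/,$p'
```

```text
11.8333 tcp [ 0.6346 -0.087   0.2435] h,y,z mm 24.629782140781614 0.4751806443198703 63.465276098778226 yaw 85.86298968133431 F [ 0.4255 -0.7448 -1.2088] M [-0.0268  0.0099 -0.0143]
####
0 0 0 [188.9 204.7 204.9 245.2 251.3 271.4]
1.5 0 0 [191.1 206.9 207.1 247.4 253.8 273.9]
0 4 0 [189.  204.4 204.1 244.7 248.8 269.3]
0 8 0 [189.2 204.2 203.3 244.3 246.3 267.2]
0 4 4 [188.7 204.8 205.  246.1 252.5 273. ]
```

{"fn": "servo_tool", "kwargs": {
  "targets": [
    [0,0,-0.25,0,0],
    [0,0,-0.5,0,0],
    [0,0,-0.65,0,0],
    [0,0,-0.75,0,0],
    [0,0,-0.75,0,0]
  ]
}}

```text
time_s: 12.25
tcp_pos: [0.6344, -0.0871, 0.2199]
ee_rot: [[-0.997, 0.072, -0.002], [0.072, 0.997, -0.0], [0.002, -0.0, -1.0]]
wrist_force: [-0.7, 0.4, -0.7]
gripper_width: 0.007
gripper_force: 0.0
```

{"fn": "servo_tool", "kwargs": {
  "targets": [
    [0,0,-0.05,0,0],
    [0,0,-0.1,0,0],
    [0,0,-0.15,0,0],
    [0,0,-0.2,0,0],
    [0,0,-0.2,0,0]
  ]
}}

```text
time_s: 12.67
tcp_pos: [0.6351, -0.0871, 0.2161]
ee_rot: [[-0.997, 0.072, 0.001], [0.072, 0.997, -0.0], [-0.002, -0.0, -1.0]]
wrist_force: [-1.6, 0.2, 3.4]
gripper_width: 0.006
gripper_force: 1.5
```

```bash
python3 st.py
```

```text
12.6667 tcp [ 0.6351 -0.0871  0.2161] h,y,z mm 25.12608234456325 0.40778221584520935 36.141806452457345 yaw 85.88442034051484 F [-1.6229  0.156   3.3604] M [0.0835 0.2627 0.0177]
```

{"fn": "servo_tool", "kwargs": {
  "targets": [
    [0,0,-0.06,0,0],
    [0,0,-0.12,0,0],
    [0,0,-0.18,0,0],
    [0,0,-0.24,0,0],
    [0,0,-0.24,0,0]
  ]
}}

```text
time_s: 13.08
tcp_pos: [0.6353, -0.0872, 0.2154]
ee_rot: [[-0.998, 0.07, 0.006], [0.07, 0.998, -0.002], [-0.006, -0.002, -1.0]]
wrist_force: [-10.3, 4.1, 24.6]
gripper_width: 0.009
gripper_force: 12.5
```

```bash
python3 st.py
```

```text
13.0833 tcp [ 0.6353 -0.0872  0.2154] h,y,z mm 25.33195244142952 0.34523330968895216 35.43953606802525 yaw 85.99510100908495 F [-10.2792   4.0762  24.5514] M [1.2429 2.8525 0.0801]
```

{"fn": "servo_tool", "kwargs": {
  "targets": [
    [0,0,0.4,0,0],
    [0,0,1.2,0,0],
    [-0.5,0,2.2,0,0],
    [-1.2,0,3.2,0,0],
    [-2.0,0,4.0,0,0]
  ]
}}

```text
time_s: 13.5
tcp_pos: [0.5749, -0.0872, 0.3293]
ee_rot: [[-0.997, 0.072, 0.001], [0.072, 0.997, -0.0], [-0.001, -0.0, -1.0]]
wrist_force: [0.4, -0.3, 0.1]
gripper_width: 0.01
gripper_force: 0.0
```

{"fn": "servo_tool", "kwargs": {
  "targets": [
    [-0.5,0,0.3,0,0],
    [-0.5,0,0.3,0,0],
    [-0.5,0,0.3,0,0],
    [-0.5,0,0.3,0,0],
    [-0.5,0,0.3,0,0]
  ]
}}

```text
time_s: 13.92
tcp_pos: [0.56, -0.087, 0.335]
ee_rot: [[-0.997, 0.072, -0.003], [0.072, 0.997, -0.0], [0.003, -0.0, -1.0]]
wrist_force: [-0.1, -0.3, -0.3]
gripper_width: 0.009
gripper_force: 0.0
```

```bash
python3 st.py; python3 cap.py 8
cat > chk.py <<'E'
from fit4 import *
c=pickle.load(open("wrist8.pkl","rb"))
print("####")
F=lambda p:M([0,0,0,np.radians(15)],p)
for n,p in (("lip",(-32.5,0,12.5)),("tongue/plate",(-29,0,5)),("ribf",(-2,0,36)),("ribb",(10,0,36)),("upper top",(40,0,12)),("rim",(41.5,0,12.5)),("lowouter",(-54.5,0,12.5)),("frame l",(-15,-49,12.5)),("rec l",(-15,-37.5,12.5)),("plate l",(-15,-35,12)),("plate r",(-15,35,12)),("rec r",(-15,37.5,12.5)),("frame r",(-15,49,12.5))): print(n,proj(c,F(p))[0].round(1),end="; ")
u,v=proj(c,F((-15,0,12)))[0].astype(int)
print();print("row",v,c["pixels"][v-2:v+3,u-95:u+95].mean((0,2)).astype(int).tolist(),"from",u-95)
g=c["pixels"][:,u-6:u+7].mean((1,2)).astype(int);print("col from 100",g[100:330].tolist())
E
python3 chk.py|sed -n '/####/,$p'
```

```text
13.9167 tcp [ 0.56  -0.087  0.335] h,y,z mm -49.74108781239605 -4.940232153141391 155.00170927393737 yaw 85.85605227604538 F [-0.1409 -0.315  -0.312 ] M [-0.0247  0.0114  0.0313]
####
lip [279.6 217. ]; tongue/plate [279.5 219.9]; ribf [279.9 250.5]; ribb [279.9 263.1]; upper top [279.5 287.2]; rim [279.5 288.8]; lowouter [279.7 195.3]; frame l [231.6 234. ]; rec l [242.9 234. ]; plate l [245.4 234. ]; plate r [313.8 234.1]; rec r [316.3 234.1]; frame r [327.6 234.2]; 
row 234 [185, 185, 185, 184, 185, 185, 185, 184, 181, 179, 177, 179, 183, 189, 194, 193, 191, 190, 188, 186, 183, 181, 178, 175, 171, 168, 167, 170, 176, 181, 181, 181, 182, 181, 182, 181, 178, 175, 171, 171, 176, 181, 183, 183, 182, 183, 183, 172, 142, 131, 136, 139, 140, 141, 142, 143, 143, 141, 124, 83, 82, 134, 155, 184, 214, 221, 221, 222, 222, 221, 222, 221, 222, 222, 221, 222, 222, 222, 222, 222, 222, 222, 222, 222, 222, 221, 222, 221, 221, 220, 221, 221, 221, 221, 221, 221, 221, 221, 221, 219, 219, 220, 219, 220, 220, 219, 220, 219, 219, 218, 218, 218, 218, 219, 218, 218, 217, 217, 217, 217, 217, 216, 217, 216,
[... 690 characters left out ...]
, 100, 100, 101, 100, 100, 100, 100, 100, 100, 100, 100, 100, 101, 100, 101, 101, 101, 100, 100, 100, 100, 100, 100, 99, 100, 99, 95, 82, 77, 79, 81, 81, 81, 81, 80, 81, 81, 80, 81, 81, 81, 81, 82, 81, 81, 81, 80, 80, 78, 84, 100, 94, 101, 113, 117, 117, 117, 119, 140, 183, 204, 213, 217, 220, 223, 224, 222, 218, 217, 218, 208, 164, 128, 118, 114, 110, 113, 110, 83, 58, 37, 22, 22, 25, 28, 29, 29, 29, 31, 30, 30, 30, 28, 25, 29, 30, 30, 30, 31, 30, 29, 30, 29, 29, 29, 29, 30, 29, 30, 30, 30, 31, 30, 29, 28, 30, 28, 25, 18, 14, 14, 18, 23, 25, 28, 31, 34, 35, 36, 38, 39, 40, 40, 41, 42, 43, 43, 44, 44, 44, 45, 45, 44, 43, 44, 43, 43, 41, 40, 38, 36, 33, 30, 30, 30, 29, 31, 29, 29, 29, 29, 29]
```

```bash
python3 -c "
from station import r
print(r.finish_job())"
```

```text
the job is handed in; nothing more can be done
None
```

I closed the console with the small cover and handed the job in at about 14 s; the station returned no verdict. In the last wrist image the plate was centred in the recess with its tongue under the lip, and a 25 N press on its upper end found it solid.

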